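# Seat and tug-test a jig pin

### The arm

A 7-joint arm with a two-finger parallel gripper is mounted at the origin on the work surface. World frame = base frame: x ahead of the robot, y to its left, z up, the work surface at z = 0. Lengths are in m, angles in degrees, forces in N, time in s.
With the tool pointing down it reaches from about 0.425 to 0.875 m from the base axis. Payload 4.7 kg.
Tool frame: the origin (TCP) lies at the very end of the fingers, on their centre line; the grasp point (between the pads) lies env.grip_point_offset behind it (env.grip_point_offset is the distance from the TCP to the grasp point, in m); z points along the fingers, y is the direction in which the jaws open and shut (so a half turn about z gives the same grasp; the last joint's range is limited). The gripper opens to 87 mm and grips with 3 to 60 N. Pads are 19 mm wide; open, the fingers measure 117 mm over their backs; the gripper's body (75 mm by 190 mm) begins 51 mm behind the grasp point.
Start: joints at [67.443, 18.392, -4.016, 83.108, 1.295, 78.541, -3.26], TCP at [0.258, -0.597, 0.198] pointing down, gripper open.
Joint ranges: [-163.93, 163.93], [-17.29, 119.83], [-79.2, 71.16], [3.27, 140.29], [-89.18, 269.18], [5.43, 117.66], [-154.24, 154.24]. Speed limits (degrees/s): [147.25, 147.25, 180, 180, 180, 180, 180].

### API

Orientations are given as [roll, pitch, yaw] about the fixed x, y, z axes, in that order (R = Rz(yaw) Ry(pitch) Rx(roll)).
In Python, from cell import env gives the robot as it stands.
- The arm moves only by the tool send_rows, never from a script. Its argument "plan" is a list of rows, each a list of 7 numbers: the finger opening in mm, from 0 to 87, then the shift along the tool's x, y, z in mm, then the turn, a rotation vector about the tool's x, y, z in rad. A call has 1 to 12 rows; each row shifts and turns the commanded pose from where the row before left it, along the tool's axes as they then stand; what a row does not reach is not made up. A row lasts 1/10 s, in which the tool goes at most 50 mm and 8.59 degrees, less where a joint would pass 70% of its speed; a pose out of reach is approached as far as the arm can. A call is refused whole if a number of a shift passes 50 or a number of a turn 0.15, either way. A call with a gripper value outside its range is refused whole. The fingers move at their own pace and stop on an object; "grip_force" is the grip in N (left out, the last holds). Time passes only in rows, so rows that do not move let the fingers close. It gives the time, the measured TCP pose, the force and the opening at its end, in the units of the state.
- env.get_obs(): the state, without advancing time (a new reading comes with each control period).
- env.read_camera(name): name is "side" or "top" or "wrist"; returns the picture (480x640x3 uint8, red, green, blue); there is no depth.
- env.get_calibration(name): a dict with "fx", "fy", "cx", "cy" (pixels), "extrinsics" (4x4, takes a point from camera to world coordinates). Camera axes: x right, y down, z forward; pixel columns grow to the right and rows downward; lengths in m; the calibration is good to about 2 mm. A picture is of the moment at which its call begins: read the wrist's pose just before it. get_calibration takes no time and is no camera call; for the wrist camera it gives the pose at the moment of the call.
- env.sign_off(): hands the job in, once; it reports no verdict.
Trained networks look in the newest picture that a camera, given by its name, has taken for a name from the list of things; names that differ only in an ending like _2 or _b are one class to them, and where a whole thing is asked for, a point or a joint stands for the part that bears it (a point fixed in the world has none). Each returns a list of dicts, best first, with "confidence" (0 to 1); they miss things now and then, are a little off and sometimes report something else, mostly with a low value. They report only what shows in the picture. A call takes as long as a camera call.
- env.regions_of(camera, query): "region" (480x640 bool, what is visible of it) and "rect" ([left, top, right, bottom] in pixels, round what is visible of it).
The state is a dict: "time_s": time; "qpos": joint angles; "joint_velocities": joint speeds; "effort": joint torques, N m; "tool_pos": TCP position; "tool_rot": TCP orientation; "force": force on the tool from outside, world axes, zero at the start; "wrist_torque": the same for the moment, N m; "grip_width": finger opening in m.
Only numpy, scipy, OpenCV 4.12 (cv2) and the standard library are available. Lean on these libraries where they do the work, as an engineer would, in place of code of your own. Each camera call takes 0.05 s, during which the arm holds its last target. There are 200 camera calls.

### The job

One of the three red-knobbed locating pins on the yellow welding-jig plate stands proud of its post: press it straight down until its knob sits fully home on the brass bushing, like the other two. Then prove that it is retained: grip the knob and tug it steadily straight up with 10 N (give or take 2 N) for about a second, never reaching 15 N, which would spoil the fit, and let go with the pin still fully home. Leave the other two pins and everything else alone.

Things in the scene. Friction and masses are not known exactly. Their poses are not given: they have to be found in the camera images.
- pin_a_knob (a point): Centre (half-way up) of the red knob of the pin that stands proud: an upright cylinder, 26 mm dia., 28 mm tall, nothing beside it but the narrower brass bushing (20 mm dia.) and the block's top, 30 mm below this point when the pin is home and the bushing down. Moves with the pin.
- pin_a (a joint): How far that pin stands proud of home in its bushing, m: 0 = fully home, the knob's underside resting on the brass bushing; grows upward. At the start (9 to 16 mm proud) a white shank, 16 mm dia., shows between knob and bushing; on the other two pins it is hidden. It is a tight press fit: it starts to slide down at about 12 N and is hard-stopped when home; it would slip upward at about 18 N.
- bush_a (a joint): How far the brass bushing of that pin is lifted from its seat, m: 0 = down on a hard stop; grows upward. The bushing floats on a stiff spring, so that bushing and pin together give a few millimetres under a tug and sink back when let go.
- post_a: Fixed post on the yellow jig plate: 76 x 76 x 12 mm dark foot, blue 50 x 50 mm block up to 62 mm above the post's underside (its origin is the centre of the underside, 12 mm above the table). A brass bushing (20 mm dia.) stands 16 mm up from the block's top and carries a pin with a red knob. The post of the pin that stands proud.
- post_b: Fixed post on the yellow jig plate: 76 x 76 x 12 mm dark foot, blue 50 x 50 mm block up to 62 mm above the post's underside (its origin is the centre of the underside, 12 mm above the table). A brass bushing (20 mm dia.) stands 16 mm up from the block's top and carries a pin with a red knob. Its pin is home already; leave it alone.
- post_c: Fixed post on the yellow jig plate: 76 x 76 x 12 mm dark foot, blue 50 x 50 mm block up to 62 mm above the post's underside (its origin is the centre of the underside, 12 mm above the table). A brass bushing (20 mm dia.) stands 16 mm up from the block's top and carries a pin with a red knob. Its pin is home already; leave it alone.
- nut1_mid (a point): Bystander: loose wheel nut, 22 mm dia., 22 mm tall, on the plate; point at its middle
- nut2_mid (a point): Bystander: loose wheel nut, 22 mm dia., 22 mm tall, on the plate; point at its middle
- wrench_grip (a point): Bystander: loose 180 mm wrench lying on the table; point on its handle
- screwdriver_grip (a point): Bystander: loose 200 mm screwdriver lying on the table; point on its handle
- hammer_grip (a point): Bystander: loose 280 mm hammer lying on the table; point on its handle
- tape_mid (a point): Bystander: roll of paper tape lying flat, 100 mm dia., 25 mm tall; point at its centre
- spray_mid (a point): Bystander: upright can, 60 mm dia., 170 mm tall; point half-way up

How it is judged:
By the outcome, as a careful person would: the job done as asked, in the order asked, and still so for the second after the job is handed in, with the robot touching nothing.
It also fails if it takes over 43 s, if anything falls off the work surface, if the arm or the gripper's body presses on something with over 40 N, if the wrist force passes 120 N, or if a joint passes its speed limit or range.

## Working session

There is one attempt and no reset: what is moved stays moved. The work goes in short steps, Python scripts to look and compute and a tool call to move; the robot and the scene stay as the last step left them, time stands still between calls to the robot, and variables do not carry over. Pictures are saved under pics/ and viewed, about 8 in all and at most 12, crops included, and the job is handed in when it is done.

Besides the shell and the picture viewer there is one more tool, called after "Request:" as a command line: name --pt "numbers of a row" for each row, then --argument value for the rest. send_rows: Moves the arm, as the interface text tells. Its arguments: {"type":"object","properties":{"plan":{"type":"array"},"grip_force":{"type":"number"}},"required":["plan"]}

```bash
mkdir -p pics; ls
python3 - <<'E'
from cell import env
import cv2,numpy as np
o=env.get_obs();print(o, env.grip_point_offset)
a=env.read_camera("top");b=env.read_camera("side")
cv2.imwrite("pics/top.png",a[:,:,::-1]);cv2.imwrite("pics/side.png",b[:,:,::-1])
for c in("top","side"):
  k=env.get_calibration(c);print(c,k)
  for q in("pin_a_knob","pin_a"):
    for r in env.regions_of(c,q): print(q,r["rect"],round(r["confidence"],2))
E
```

```text
pics
{'time_s': 0.0, 'qpos': array([67.44209352, 18.44138129, -4.01450676, 83.17550713,  1.29471681,
       78.54176366, -3.2604749 ]), 'joint_velocities': array([-0.08025186, -0.0329654 ,  0.12852453,  0.0119955 , -0.14016508,
        0.03262757,  0.10725163]), 'effort': array([ 6.20803148e-04, -4.91284811e+01, -4.03308626e-01, -3.12531745e+01,
       -6.37762877e-02,  4.36411088e-02,  1.94163649e-04]), 'tool_pos': array([ 0.25748774, -0.59615564,  0.19732982]), 'tool_rot': array([-1.79886574e+02,  5.86575138e-03,  2.33661716e+01]), 'force': array([0.33469041, 0.08634401, 0.79814841]), 'wrist_torque': array([-0.00897584,  0.02415488, -0.02196629]), 'grip_width': 0.08736821307786795} 0.0187
top {'fx': 496.50054652746485, 'fy': 496.50054652746485, 'cx': 321.1047981797056, 'cy': 238.37398495545537, 'extrinsics': array([[-0.01294026, -0.99176902,  0.12738431,  0.48262193],
       [-0.99984913,  0.01431023,  0.00984532, -0.11770946],
       [-0.01158718, -0.12723769, -0.99180457,  0.91422391],
       [ 0.        ,  0.        ,  0.        ,  1.        ]])}
pin_a_knob [370.5, 197.6, 386.8, 215.8] 0.7
pin_a [371.8, 195.8, 391.5, 218.8] 0.55
pin_a [245.1, 261.3, 294.0, 310.2] 0.42
side {'fx': 436.026306623686, 'fy': 436.026306623686, 'cx': 318.8284452489046, 'cy': 241.48547181373078, 'extrinsics': array([[-0.71474033, -0.36153212,  0.59869925,  0.07543712],
       [-0.69938294,  0.37328809, -0.609524  ,  0.40989187],
       [-0.00312479, -0.85437142, -0.51965345,  0.54299411],
       [ 0.        ,  0.        ,  0.        ,  1.        ]])}
pin_a_knob [325.5, 196.5, 338.2, 225.1] 0.62
pin_a [325.6, 199.7, 334.8, 220.9] 0.57
```

View pics/top.png

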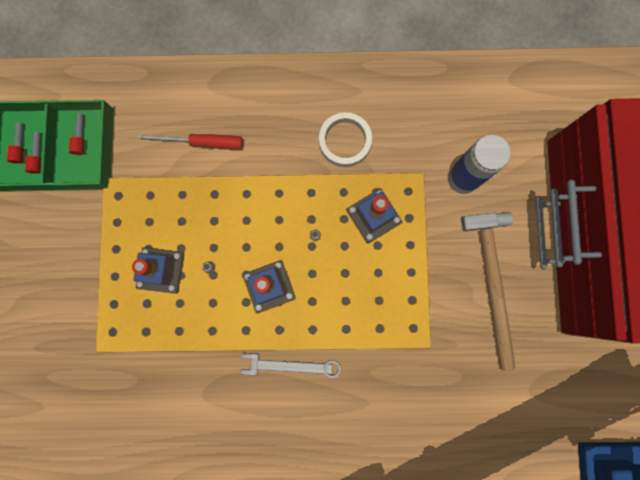

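View pics/side.png

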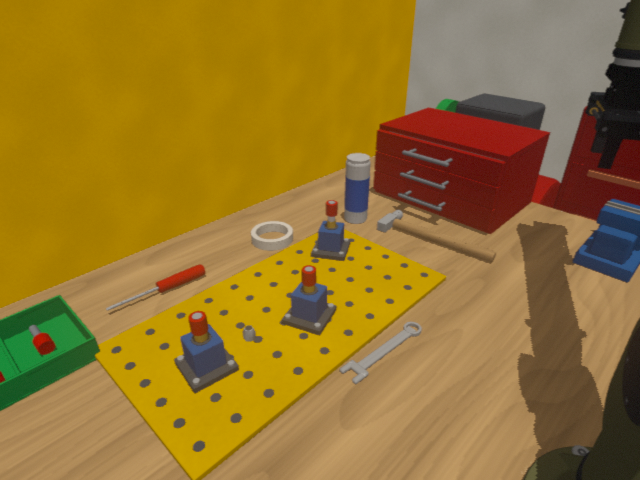

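Top view: three posts, with knobs at (140,267), (262,285) and (380,204). In the side view the far one, at (331,208), seems to show a shank; I'll zoom in and triangulate.

```bash
cat > h.py <<'E'
import numpy as np
from cell import env
def ray(c,u,v,k=None):
    k=k or env.get_calibration(c);T=k["extrinsics"]
    d=T[:3,:3]@np.array([(u-k["cx"])/k["fx"],(v-k["cy"])/k["fy"],1]);return T[:3,3],d/np.linalg.norm(d)
def tri(rs):
    A=sum(np.eye(3)-np.outer(d,d) for o,d in rs);b=sum((np.eye(3)-np.outer(d,d))@o for o,d in rs)
    return np.linalg.solve(A,b)
def atz(c,u,v,z):
    o,d=ray(c,u,v);return o+d*(z-o[2])/d[2]
E
python3 - <<'E'
import cv2,numpy as np
from h import *
b=cv2.imread("pics/side.png");a=cv2.imread("pics/top.png")
f=lambda im,x,y,s:cv2.resize(im[y-s:y+s,x-s:x+s],(390,390),interpolation=cv2.INTER_CUBIC)
cv2.imwrite("pics/z.png",np.hstack([f(b,331,222,32),f(b,309,290,32)]))
for im,c,w in((a,"top",(380,204)),(b,"side",(331,208))):
  m=((im[:,:,2]>120)&(im[:,:,1]<80)&(im[:,:,0]<80)).astype(np.uint8)
  n,l,s,ct=cv2.connectedComponentsWithStats(m)
  for i in range(1,n):
    if 40<s[i,4]<1500:print(c,s[i],ct[i])
E
```

```text
top [188 134  54  14 619] [214.91437803 140.25686591]
top [ 69 137  12  14 153] [ 74.45751634 143.58169935]
top [  7 146  12  14 154] [ 12.77922078 152.56493506]
top [ 25 156  12  15 161] [ 30.67701863 162.88819876]
top [373 196  16  16 118] [380.21186441 203.3220339 ]
top [133 259  15  15 106] [140.37735849 266.22641509]
top [254 277  16  16 112] [261.91071429 284.28571429]
side [377 129 128  35 335] [441.0238806  145.85671642]
side [531 175  29  30 396] [541.95707071 187.68939394]
side [326 201  12  16 123] [331.55284553 208.97560976]
side [156 265  49  25 473] [180.56871036 276.65116279]
side [302 266  14  21 195] [309.08205128 276.82051282]
side [189 311  17  25 264] [196.99621212 324.125     ]
side [ 33 333  19  17 174] [ 40.47126437 339.33333333]
```

View pics/z.png

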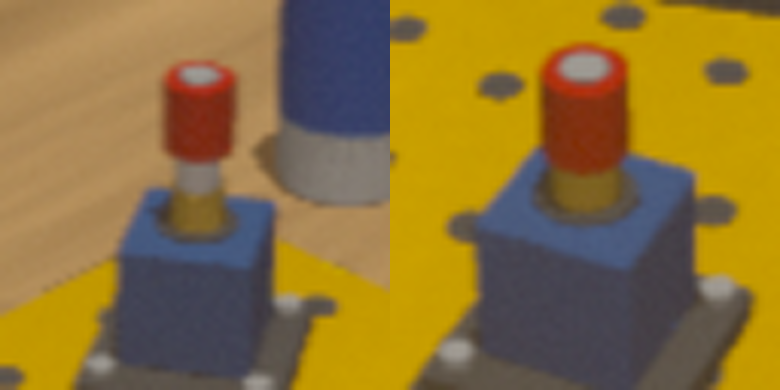

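The crop confirms it: the far post (left crop) shows a white shank between knob and bushing, the middle one doesn't.

Run:
```python
from h import *
p=tri([ray("top",380.7,203.7),ray("side",331.8,208.3)]);print("knob",p)
for q,u,v,z in(("spraytop",490,153,.17),("hammerhead",487,221,.02),("hammerL",465,222,.02),("tape",345,138,.025),("nut",315,235,.02)): print(q,atz("top",u,v,z))
# block orientation: foot corners at z=.024
for u,v in((348,211),(378,189),(402,215),(369,241)): print(atz("top",u,v,.024))
for u,v in((380.7,203.7),):
  for z in(.113,.13): print(z,atz("top",u,v,z))
```

```text
knob [ 0.64116237 -0.2072392   0.11727099]
spraytop [ 0.70692708 -0.37198383  0.17      ]
hammerhead [ 0.62494866 -0.4106654   0.02      ]
hammerL [ 0.62370049 -0.37073708  0.02      ]
tape [ 0.78367293 -0.15558012  0.025     ]
nut [ 0.60381631 -0.09781603  0.02      ]
[ 0.64646525 -0.15845725  0.024     ]
[ 0.6864806  -0.21409073  0.024     ]
[ 0.63761614 -0.2562716   0.024     ]
[ 0.59093526 -0.19523708  0.024     ]
0.113 [ 0.64142684 -0.20819849  0.113     ]
0.13 [ 0.63805739 -0.20627854  0.13      ]
```

Request:
send_rows --pt "87 20 -8 -10 0 0 0" --pt "87 40 -16 -10 0 0 0" --pt "87 40 -16 -10 0 0 0" --pt "87 40 -16 -10 0 0 0" --pt "87 40 -16 -5 0 0 0" --pt "87 40 -16 0 0 0 0" --pt "87 40 -16 0 0 0 0" --pt "87 40 -16 0 0 0 0" --pt "87 40 -16 0 0 0 0" --pt "87 40 -16 0 0 0 0" --pt "87 40 -16 0 0 0 0" --pt "87 20 -8 0 0 0 0"

```text
time_s: 1.5
tool_pos: [0.5947, -0.2556, 0.2433]
tool_rot: [-179.9, -0.1, 23.7]
force: [0.8, 1.5, 0.3]
grip_width: 0.0869
```

Request:
send_rows --pt "87 0 0 0 0 0 -0.14" --pt "87 0 0 0 0 0 -0.14" --pt "87 0 0 0 0 0 -0.14" --pt "87 0 0 0 0 0 -0.14" --pt "87 0 0 0 0 0 -0.14" --pt "87 0 0 0 0 0 -0.14" --pt "87 0 0 0 0 0 0" --pt "87 0 0 0 0 0 0"

```text
time_s: 2.3
tool_pos: [0.5918, -0.2608, 0.2433]
tool_rot: [-180.0, 0.0, 71.3]
force: [-0.3, 0.1, -0.4]
grip_width: 0.087
```

```bash
cat > w.py <<'E'
import cv2,sys
from h import *
from scipy.spatial.transform import Rotation as R
o=env.get_obs();k=env.get_calibration("wrist");im=env.read_camera("wrist")[:,:,::-1]
cv2.imwrite(f"pics/{sys.argv[1]}.png",im)
im=im.astype(int);m=((im[:,:,2]>90)&(im[:,:,1]<70)&(im[:,:,0]<70)).astype(np.uint8)
n,l,s,ct=cv2.connectedComponentsWithStats(m)
for i in range(1,n):
  if s[i,4]>150: print(s[i],ct[i])
print(o["tool_pos"],o["tool_rot"],o["force"],o["time_s"]);print(k)
E
python3 w.py w1
```

```text
[340 112  38  38 777] [358.18790219 130.3037323 ]
[ 48 175  36  73 430] [ 67.66976744 209.25581395]
[ 0.5918055  -0.26075907  0.24334375] [-1.79992334e+02  1.58028351e-03  7.12956283e+01] [-0.31102093  0.14089857 -0.41067297] 2.3
{'fx': 427.99414186553963, 'fy': 427.99414186553963, 'cx': 319.15630188418385, 'cy': 241.30040788705304, 'extrinsics': array([[ 9.47479731e-01, -3.10233178e-01, -7.77015793e-02,
         6.13816102e-01],
       [-3.19814392e-01, -9.18359722e-01, -2.33096923e-01,
        -1.98024629e-01],
       [ 9.56398471e-04,  2.45704693e-01, -9.69344257e-01,
         4.29252899e-01],
       [ 0.00000000e+00,  0.00000000e+00,  0.00000000e+00,
         1.00000000e+00]])}
```

View pics/w1.png

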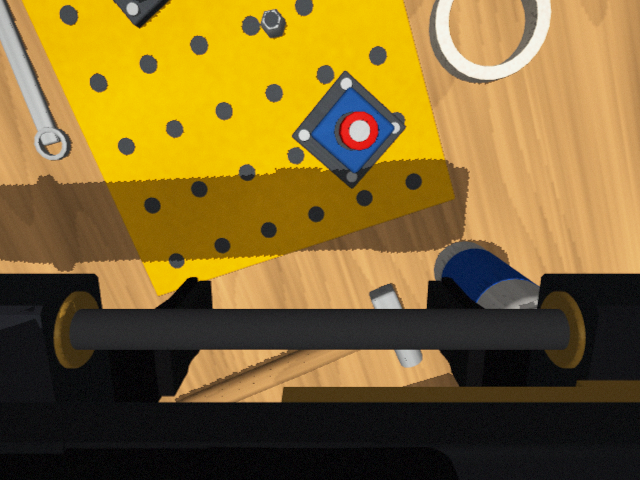

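The wrist view shows the proud knob's top centred at (359,131); the spray can is right-low, away from the path.

```bash
cat > d.py <<'E'
import sys
from h import *
from scipy.spatial.transform import Rotation as R
u,v=map(float,sys.argv[1:3]);o=env.get_obs()
rw=ray("wrist",u,v)
for z in(.131,.118):print(z,atz("wrist",u,v,z))
p=tri([rw,ray("top",380.0,202.7),ray("side",331.9,202)]);print("top centre tri",p)
q=atz("wrist",u,v,.131)
d=q-o["tool_pos"];print("tool shift mm to top centre",1000*R.from_euler("xyz",o["tool_rot"],degrees=True).inv().apply(d))
E
python3 d.py 359 131
```

```text
0.131 [ 0.63993833 -0.20556626  0.131     ]
0.118 [ 0.64107753 -0.20589658  0.118     ]
top centre tri [ 0.6395388  -0.20503495  0.13355848]
tool shift mm to top centre [ 67.69799007  27.88945336 112.39406025]
```

Request:
send_rows --pt "87 10 4 0 0 0 0" --pt "87 20 8 0 0 0 0" --pt "87 20 8 0 0 0 0" --pt "87 12 5 5 0 0 0" --pt "87 5 3 15 0 0 0" --pt "87 0.5 0 25 0 0 0" --pt "87 0 0 25 0 0 0" --pt "87 0 0 15 0 0 0" --pt "87 0 0 0 0 0 0" --pt "87 0 0 0 0 0 0" --pt "87 0 0 0 0 0 0"

```text
time_s: 3.45
tool_pos: [0.6407, -0.2059, 0.16]
tool_rot: [179.9, 0.0, 71.5]
force: [0.2, -0.5, -0.5]
grip_width: 0.0872
```

```bash
python3 w.py w2
```

```text
[ 291  240   49   47 1208] [315.34768212 262.28642384]
[ 0.64073841 -0.20591874  0.159998  ] [1.79855691e+02 2.93005047e-03 7.14688703e+01] [ 0.22794045 -0.49763493 -0.46457476] 3.45
{'fx': 427.99414186553963, 'fy': 427.99414186553963, 'cx': 319.15630188418385, 'cy': 241.30040788705304, 'extrinsics': array([[ 0.94845616, -0.30799978, -0.07461261,  0.66208661],
       [-0.31688849, -0.91910065, -0.23417018, -0.14294473],
       [ 0.00354787,  0.24574403, -0.96932826,  0.34587326],
       [ 0.        ,  0.        ,  0.        ,  1.        ]])}
```

View pics/w2.png

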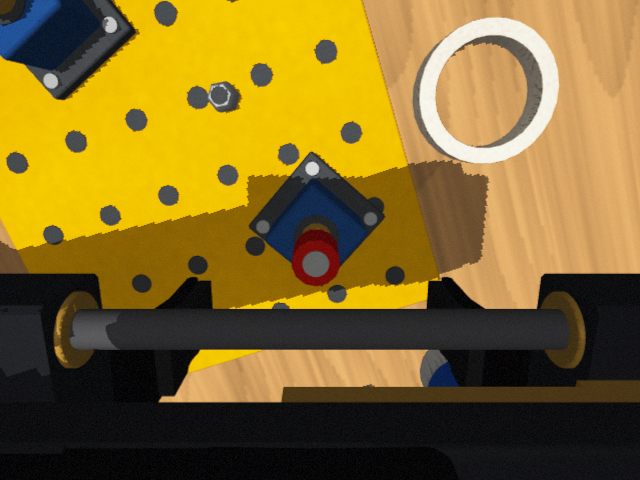

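```bash
python3 d.py 316 264
```

```text
0.131 [ 0.64012781 -0.2059684   0.131     ]
0.118 [ 0.63879942 -0.20978375  0.118     ]
top centre tri [ 0.63981696 -0.20500885  0.13340868]
tool shift mm to top centre [-0.30282212 -0.64800259 29.08722538]
```

Request:
send_rows --pt "87 0 -0.5 5 0 0 0" --pt "87 0 0 15 0 0 0" --pt "87 0 0 15 0 0 0" --pt "87 0 0 15 0 0 0" --pt "87 0 0 8 0 0 0" --pt "87 0 0 2 0 0 0" --pt "87 0 0 0 0 0 0" --pt "87 0 0 0 0 0 0"

```text
time_s: 4.3
tool_pos: [0.6399, -0.2055, 0.0991]
tool_rot: [179.9, 0.0, 71.5]
force: [0.2, -0.5, 0.2]
grip_width: 0.0868
```

Request:
send_rows --pt "40 0 0 0 0 0 0" --pt "35 0 0 0 0 0 0" --pt "30 0 0 0 0 0 0" --pt "20 0 0 0 0 0 0" --pt "20 0 0 0 0 0 0" --pt "20 0 0 0 0 0 0" --pt "20 0 0 0 0 0 0" --pt "20 0 0 0 0 0 0" --pt "20 0 0 0 0 0 0" --pt "20 0 0 0 0 0 0" --grip_force 10

```text
time_s: 5.3
tool_pos: [0.6391, -0.2053, 0.0984]
tool_rot: [-180.0, 0.0, 71.5]
force: [-1.6, -0.1, 0.1]
grip_width: 0.0255
```

Request:
send_rows --pt "15 0 -0.7 0 0 0 0" --pt "15 0 0 0 0 0 0" --pt "15 0 0 0 0 0 0" --pt "15 0 0 1 0 0 0" --pt "15 0 0 1 0 0 0" --pt "15 0 0 1 0 0 0" --pt "15 0 0 1 0 0 0" --pt "15 0 0 1 0 0 0" --pt "15 0 0 1 0 0 0" --pt "15 0 0 0 0 0 0" --pt "15 0 0 0 0 0 0" --grip_force 45

```text
time_s: 6.4
tool_pos: [0.6392, -0.2053, 0.0951]
tool_rot: [179.9, 0.0, 71.5]
force: [-3.7, 1.3, 11.7]
grip_width: 0.0242
```

Request:
send_rows --pt "15 0 0 1 0 0 0" --pt "15 0 0 1 0 0 0" --pt "15 0 0 1 0 0 0" --pt "15 0 0 1 0 0 0" --pt "15 0 0 1 0 0 0" --pt "15 0 0 0 0 0 0" --pt "15 0 0 0 0 0 0"

```text
time_s: 7.1
tool_pos: [0.6392, -0.2053, 0.0901]
tool_rot: [179.9, 0.0, 71.5]
force: [-3.3, 0.6, 9.9]
grip_width: 0.0242
```

Request:
send_rows --pt "15 0 0 1 0 0 0" --pt "15 0 0 1 0 0 0" --pt "15 0 0 1 0 0 0" --pt "15 0 0 0 0 0 0" --pt "15 0 0 0 0 0 0"

```text
time_s: 7.6
tool_pos: [0.6392, -0.2053, 0.0872]
tool_rot: [179.9, 0.0, 71.5]
force: [-4.1, -0.1, 11.3]
grip_width: 0.0244
```

Request:
send_rows --pt "15 0 0 1 0 0 0" --pt "15 0 0 1 0 0 0" --pt "15 0 0 0 0 0 0" --pt "15 0 0 0 0 0 0"

```text
time_s: 8.0
tool_pos: [0.6392, -0.2053, 0.0851]
tool_rot: [179.9, 0.0, 71.5]
force: [-2.7, 0.8, 9.8]
grip_width: 0.0243
```

Request:
send_rows --pt "15 0 0 1 0 0 0" --pt "15 0 0 1 0 0 0" --pt "15 0 0 0 0 0 0" --pt "15 0 0 0 0 0 0"

```text
time_s: 8.4
tool_pos: [0.6392, -0.2053, 0.0838]
tool_rot: [179.9, 0.0, 71.5]
force: [-5.5, 1.4, 13.5]
grip_width: 0.024
```

Request:
send_rows --pt "15 0 0 1 0 0 0" --pt "15 0 0 1 0 0 0" --pt "15 0 0 0 0 0 0" --pt "15 0 0 0 0 0 0"

```text
time_s: 8.8
tool_pos: [0.6394, -0.2054, 0.0836]
tool_rot: [179.9, 0.1, 71.5]
force: [-7.9, 1.4, 20.5]
grip_width: 0.024
```

Request:
send_rows --pt "15 0 0 1 0 0 0" --pt "15 0 0 0.5 0 0 0" --pt "15 0 0 0 0 0 0" --pt "15 0 0 0 0 0 0" --pt "15 0 0 0 0 0 0"

```text
time_s: 9.3
tool_pos: [0.6394, -0.2054, 0.0835]
tool_rot: [179.8, 0.1, 71.5]
force: [-10.4, 2.6, 27.2]
grip_width: 0.0242
```

Request:
send_rows --pt "15 0 0 -2 0 0 0" --pt "15 0 0 -2 0 0 0" --pt "15 0 0 -1 0 0 0" --pt "15 0 0 0 0 0 0" --pt "15 0 0 0 0 0 0" --pt "15 0 0 0 0 0 0"

```text
time_s: 9.9
tool_pos: [0.6392, -0.2053, 0.0838]
tool_rot: [179.9, 0.0, 71.5]
force: [-1.9, 0.8, 8.4]
grip_width: 0.0243
```

Request:
send_rows --pt "15 0 0 -1 0 0 0" --pt "15 0 0 -1 0 0 0" --pt "15 0 0 0 0 0 0" --pt "15 0 0 0 0 0 0"

```text
time_s: 10.3
tool_pos: [0.639, -0.2052, 0.0839]
tool_rot: [180.0, -0.0, 71.5]
force: [1.1, -0.6, 1.1]
grip_width: 0.0245
```

Run:
```python
from cell import env
import cv2
b=env.read_camera("side")[:,:,::-1]
cv2.imwrite("pics/s2.png",cv2.resize(b[185:265,290:370],(560,560),interpolation=cv2.INTER_CUBIC))
print(env.get_obs()["force"],env.get_obs()["tool_pos"])
```

```text
[ 0.93371879 -0.07848093  2.28468702] [ 0.63901569 -0.20524035  0.08390798]
```

View pics/s2.png

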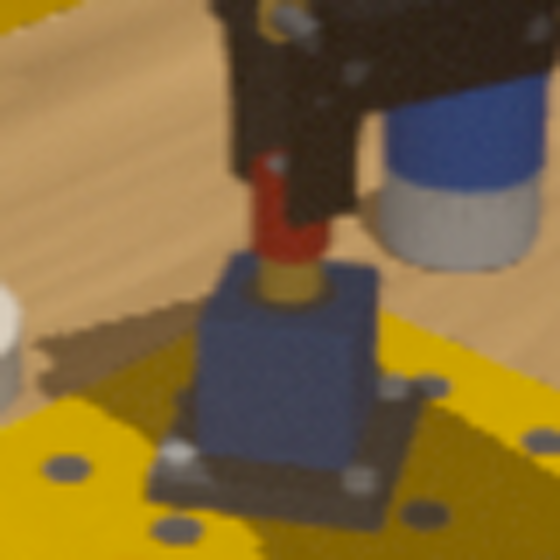

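Picture: knob sits directly on the brass bushing at about (290,255) in the crop, no white shank. Now the tug, ramped slowly.

Request:
send_rows --pt "15 0 0 -0.5 0 0 0" --pt "15 0 0 -0.5 0 0 0" --pt "15 0 0 -0.5 0 0 0" --pt "15 0 0 0 0 0 0" --pt "15 0 0 0 0 0 0"

```text
time_s: 10.85
tool_pos: [0.6389, -0.2052, 0.0851]
tool_rot: [180.0, -0.0, 71.5]
force: [4.1, -1.0, -3.5]
grip_width: 0.0239
```

Request:
send_rows --pt "15 0 0 -0.5 0 0 0" --pt "15 0 0 -0.5 0 0 0" --pt "15 0 0 0 0 0 0" --pt "15 0 0 0 0 0 0"

```text
time_s: 11.25
tool_pos: [0.6389, -0.2052, 0.0861]
tool_rot: [180.0, -0.0, 71.5]
force: [5.3, -1.5, -6.3]
grip_width: 0.0243
```

Request:
send_rows --pt "15 0 0.4 0 0 0 0" --pt "15 0 0.4 0 0 0 0" --pt "15 0 0 0 0 0 0" --pt "15 0 0 0 0 0 0"

```text
time_s: 11.65
tool_pos: [0.6389, -0.2052, 0.086]
tool_rot: [-179.9, 0.0, 71.5]
force: [2.0, -0.2, -5.7]
grip_width: 0.0241
```

Request:
send_rows --pt "15 0 0.4 -0.4 0 0 0" --pt "15 0 0.4 -0.4 0 0 0" --pt "15 0 0 -0.2 0 0 0" --pt "15 0 0 0 0 0 0" --pt "15 0 0 0 0 0 0"

```text
time_s: 12.15
tool_pos: [0.6391, -0.2053, 0.0867]
tool_rot: [-179.8, 0.0, 71.5]
force: [-1.3, 1.4, -7.4]
grip_width: 0.0242
```

Request:
send_rows --pt "15 0 0 -0.5 0 0 0" --pt "15 0 0 -0.5 0 0 0" --pt "15 0 0 0 0 0 0" --pt "15 0 0 0 0 0 0"

```text
time_s: 12.55
tool_pos: [0.6391, -0.2053, 0.0877]
tool_rot: [-179.9, 0.0, 71.5]
force: [-3.2, 1.3, -10.5]
grip_width: 0.0242
```

Request:
send_rows --pt "15 0 0 0 0 0 0"

```text
time_s: 12.65
tool_pos: [0.6392, -0.2053, 0.0878]
tool_rot: [-179.9, 0.0, 71.5]
force: [-4.6, 0.9, -9.9]
grip_width: 0.0244
```

Request:
send_rows --pt "15 0 -0.3 0 0 0 0" --pt "15 0 0 0 0 0 0" --pt "15 0 0 0 0 0 0" --pt "15 0 0 0 0 0 0" --pt "15 0 0 0 0 0 0"

```text
time_s: 13.15
tool_pos: [0.6392, -0.2054, 0.088]
tool_rot: [-179.9, 0.0, 71.5]
force: [-5.0, 1.2, -10.9]
grip_width: 0.0243
```

Request:
send_rows --pt "15 0 0 0 0 0 0" --pt "15 0 0 0 0 0 0" --pt "15 0 0 0 0 0 0" --pt "15 0 0 0 0 0 0"

```text
time_s: 13.55
tool_pos: [0.6392, -0.2053, 0.088]
tool_rot: [-179.9, 0.0, 71.5]
force: [-4.6, 1.3, -10.6]
grip_width: 0.0242
```

Request:
send_rows --pt "15 0 0 0.7 0 0 0" --pt "15 0 0 0.7 0 0 0" --pt "15 0 0 0.7 0 0 0" --pt "15 0 0 0.7 0 0 0" --pt "15 0 -0.3 0.7 0 0 0" --pt "15 0 -0.3 0.7 0 0 0" --pt "15 0 -0.3 0.5 0 0 0" --pt "15 0 0 0 0 0 0" --pt "15 0 0 0 0 0 0"

```text
time_s: 14.45
tool_pos: [0.6393, -0.2054, 0.0854]
tool_rot: [180.0, 0.0, 71.5]
force: [-5.2, 2.2, -4.5]
grip_width: 0.0245
```

Request:
send_rows --pt "15 0 -0.4 0.7 0 0 0" --pt "15 0 -0.4 0.7 0 0 0" --pt "15 0 -0.4 0.5 0 0 0" --pt "15 0 0 0 0 0 0" --pt "15 0 0 0 0 0 0"

```text
time_s: 14.95
tool_pos: [0.6393, -0.2054, 0.0844]
tool_rot: [179.8, 0.0, 71.5]
force: [-5.5, 1.7, -2.3]
grip_width: 0.0238
```

Request:
send_rows --pt "15 0 -0.4 0.7 0 0 0" --pt "15 0 -0.4 0.7 0 0 0" --pt "15 0 -0.4 0.4 0 0 0" --pt "15 0 0 0 0 0 0" --pt "15 0 0 0 0 0 0"

```text
time_s: 15.45
tool_pos: [0.6393, -0.2054, 0.0839]
tool_rot: [179.6, 0.0, 71.5]
force: [-4.7, 0.6, 5.9]
grip_width: 0.0243
```

Request:
send_rows --pt "87 0 0 0 0 0 0" --pt "87 0 0 0 0 0 0" --pt "87 0 0 0 0 0 0" --pt "87 0 0 0 0 0 0" --pt "87 0 0 0 0 0 0" --pt "87 0 0 0 0 0 0" --pt "87 0 0 0 0 0 0"

```text
time_s: 16.15
tool_pos: [0.6369, -0.2045, 0.0799]
tool_rot: [180.0, 0.0, 71.5]
force: [-0.2, 0.2, -0.3]
grip_width: 0.0723
```

Request:
send_rows --pt "87 0 0 0 0 0 0" --pt "87 0 0 0 0 0 0" --pt "87 0 2 -5 0 0 0" --pt "87 0 0 -15 0 0 0" --pt "87 0 0 -25 0 0 0" --pt "87 0 0 -25 0 0 0" --pt "87 0 0 -25 0 0 0" --pt "87 0 0 -25 0 0 0" --pt "87 0 0 -20 0 0 0" --pt "87 0 0 -10 0 0 0" --pt "87 0 0 0 0 0 0" --pt "87 0 0 0 0 0 0"

```text
time_s: 17.35
tool_pos: [0.6384, -0.2051, 0.2296]
tool_rot: [-180.0, 0.0, 71.5]
force: [-0.1, 0.6, -0.3]
grip_width: 0.0867
```

Run:
```python
from cell import env
import cv2,numpy as np
b=env.read_camera("side")[:,:,::-1]
f=lambda x,y,s:cv2.resize(b[y-s:y+s,x-s:x+s],(390,390),interpolation=cv2.INTER_CUBIC)
cv2.imwrite("pics/s3.png",np.hstack([f(331,222,32),f(309,290,32)]))
o=env.get_obs();print(o["force"],o["tool_pos"],o["time_s"])
```

```text
[-0.78231801 -0.26477304  0.37562007] [ 0.63808254 -0.20508119  0.2288433 ] 17.4
```

View pics/s3.png

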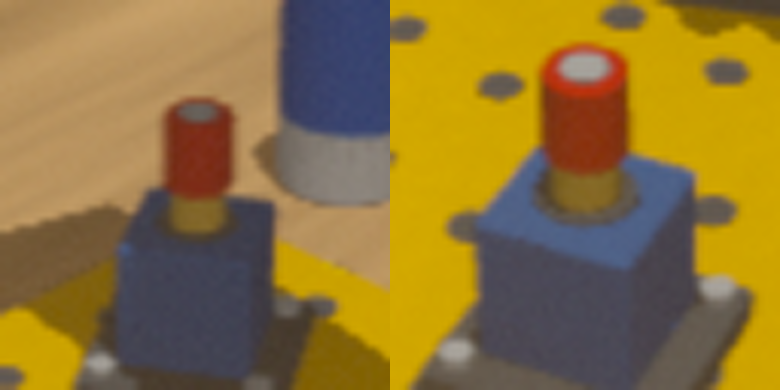

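The shank is gone: the knob sits on the brass, matching the reference post on the right. The gripper is clear.

```bash
python3 -c "
from cell import env
print(env.sign_off())"
```

```text
the job is handed in; nothing more can be done
None
```

The proud pin, on the far post near the spray can, is pressed fully home. It held in the tug test, and I handed the job in at about 17.4 s.

- **Press:** I gripped the knob and pressed straight down about 15 mm. The pin slid at about 10–12 N, then hit the hard stop, which I confirmed by pressing up to 27 N.
- **Tug:** I ramped up slowly and held 9.9–10.9 N of upward pull for a little over 1 s. The highest upward pull I read was 10.9 N, though readings came only at the end of each move call.
- **After the tug:** I lowered the knob to the same height as before (tool height 0.0839 m, so no measurable slip), let go and backed away. The last side picture shows the knob on the brass with no white shank, matching the middle post.

**Two things less clean:**
- The tug was not purely vertical. A sideways force of up to about 5 N was read during it, and it reached about 10 N at peak press, roughly in step with the vertical load. I reduced it only partly.
- Lowering after the tug took more downward command than the lift had, but the final height and force agreed with the pin being home.

I made no separate final check of the third pin or the loose tools. The gripper stayed clear of them throughout.

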